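# Transfer a row of relays to the test station in reverse order

### The job

Move the four relays from the white stand into the grey test station in reverse order: the relay that stands nearest the stand's yellow end goes into the bay farthest from the test station's yellow end, and so on, until the one farthest from the stand's yellow end is in the bay next to the test station's yellow end. Stand each one upright on the floor of its own bay, let go, and do not tip any over on the way.

Things in the scene. Friction and masses are not known exactly. Their poses are not given: they have to be found in the camera images.
- stand: White stand, fixed: row of 4 open bays along its y, 54 x 204 mm; yellow block (16 mm thick, 26 high) at its +y end, ledge (18 mm wide, 18 high) with coloured tags on its -x side. Origin: row centre, on the bench. Bays at x 0, y +75, +25, -25, -75 mm, 46 x 46 mm inside, floor 6 mm and wall tops 22 mm above the bench. Left or right of the robot; its x points away from the robot, turned up to 0.4 rad.
- tester: Grey test station, fixed, bays empty: row of 4 open bays along its y, 54 x 204 mm; yellow block (16 mm thick, 40 high) at its +y end, black strip with green lamps (33 mm high) on its +x side. Origin: row centre, on the bench. Bays at x 0, y +75, +25, -25, -75 mm, 46 x 46 mm inside, floor 20 mm and wall tops 36 mm above the bench. Beside the stand; x away from the robot, turned up to 0.4 rad.
- relay_red: Loose upright plug-in relay with a red cap, 28 x 28 x 62 mm (clear case with copper coil, black base), about 70 g. Origin: centre of its underside, z up. Starts in one of the stand's bays, axes parallel to the stand's, neighbours 50 mm apart along the row: fingers fit on its -x and +x sides (across the row), not between neighbours.
- relay_blue: Loose upright plug-in relay with a blue cap, 28 x 28 x 62 mm (clear case with copper coil, black base), about 70 g. Origin: centre of its underside, z up. Starts in one of the stand's bays, axes parallel to the stand's, neighbours 50 mm apart along the row: fingers fit on its -x and +x sides (across the row), not between neighbours.
- relay_green: Loose upright plug-in relay with a green cap, 28 x 28 x 62 mm (clear case with copper coil, black base), about 70 g. Origin: centre of its underside, z up. Starts in one of the stand's bays, axes parallel to the stand's, neighbours 50 mm apart along the row: fingers fit on its -x and +x sides (across the row), not between neighbours.
- relay_black: Loose upright plug-in relay with a black cap, 28 x 28 x 62 mm (clear case with copper coil, black base), about 70 g. Origin: centre of its underside, z up. Starts in one of the stand's bays, axes parallel to the stand's, neighbours 50 mm apart along the row: fingers fit on its -x and +x sides (across the row), not between neighbours.
- tag_red: Red label plate, 13 x 30 x 3 mm, fixed on the stand's ledge 36 mm to the -x side of the bay where the relay with the red cap starts: a reminder of the starting order. Not handled. Origin: centre of its underside.
- tag_blue: Blue label plate, 13 x 30 x 3 mm, fixed on the stand's ledge 36 mm to the -x side of the bay where the relay with the blue cap starts: a reminder of the starting order. Not handled. Origin: centre of its underside.
- tag_green: Green label plate, 13 x 30 x 3 mm, fixed on the stand's ledge 36 mm to the -x side of the bay where the relay with the green cap starts: a reminder of the starting order. Not handled. Origin: centre of its underside.
- tag_black: Black label plate, 13 x 30 x 3 mm, fixed on the stand's ledge 36 mm to the -x side of the bay where the relay with the black cap starts: a reminder of the starting order. Not handled. Origin: centre of its underside.

How it is judged:
At the end, for the whole second after the job is handed in: Each relay stands in the test station bay that mirrors its starting bay (stand y = +75 mm to station y = -75 mm, +25 to -25, and so on), within 14 mm of the bay centre in station x and y, underside within 4 mm of the bay floor, tilted under 0.12 rad, at rest (0.02 m/s, 0.2 rad/s) (((y of tag_red in the frame of stand between 0.06 and 0.09 m and y of relay_red in the frame of tester between -0.089 and -0.061 m) or (y of tag_red in the frame of stand between 0.01 and 0.04 m and y of relay_red in the frame of tester between -0.039 and -0.011 m) or (y of tag_red in the frame of stand between -0.04 and -0.01 m and y of relay_red in the frame of tester between 0.011 and 0.039 m) or (y of tag_red in the frame of stand between -0.09 and -0.06 m and y of relay_red in the frame of tester between 0.061 and 0.089 m)) and x of relay_red in the frame of tester between -0.014 and 0.014 m and z of relay_red in the frame of tester between 0.016 and 0.024 m and angle between each of relay_red, relay_blue, relay_green, relay_black's own z axis and vertical below 0.12 rad and linear speed of each of relay_red, relay_blue, relay_green, relay_black below 0.02 m/s and angular speed of each of relay_red, relay_blue, relay_green, relay_black below 0.2 rad/s and ((y of tag_blue in the frame of stand between 0.06 and 0.09 m and y of relay_blue in the frame of tester between -0.089 and -0.061 m) or (y of tag_blue in the frame of stand between 0.01 and 0.04 m and y of relay_blue in the frame of tester between -0.039 and -0.011 m) or (y of tag_blue in the frame of stand between -0.04 and -0.01 m and y of relay_blue in the frame of tester between 0.011 and 0.039 m) or (y of tag_blue in the frame of stand between -0.09 and -0.06 m and y of relay_blue in the frame of tester between 0.061 and 0.089 m)) and x of relay_blue in the frame of tester between -0.014 and 0.014 m and z of relay_blue in the frame of tester between 0.016 and 0.024 m and ((y of tag_green in the frame of stand between 0.06 and 0.09 m and y of relay_green in the frame of tester between -0.089 and -0.061 m) or (y of tag_green in the frame of stand between 0.01 and 0.04 m and y of relay_green in the frame of tester between -0.039 and -0.011 m) or (y of tag_green in the frame of stand between -0.04 and -0.01 m and y of relay_green in the frame of tester between 0.011 and 0.039 m) or (y of tag_green in the frame of stand between -0.09 and -0.06 m and y of relay_green in the frame of tester between 0.061 and 0.089 m)) and x of relay_green in the frame of tester between -0.014 and 0.014 m and z of relay_green in the frame of tester between 0.016 and 0.024 m and ((y of tag_black in the frame of stand between 0.06 and 0.09 m and y of relay_black in the frame of tester between -0.089 and -0.061 m) or (y of tag_black in the frame of stand between 0.01 and 0.04 m and y of relay_black in the frame of tester between -0.039 and -0.011 m) or (y of tag_black in the frame of stand between -0.04 and -0.01 m and y of relay_black in the frame of tester between 0.011 and 0.039 m) or (y of tag_black in the frame of stand between -0.09 and -0.06 m and y of relay_black in the frame of tester between 0.061 and 0.089 m)) and x of relay_black in the frame of tester between -0.014 and 0.014 m and z of relay_black in the frame of tester between 0.016 and 0.024 m); the robot touches nothing.
It fails at once if the red relay is tipped over (more than 1 rad from upright) (angle between relay_red's own z axis and vertical above 1 rad).
It fails at once if the blue relay is tipped over (more than 1 rad from upright) (angle between relay_blue's own z axis and vertical above 1 rad).
It fails at once if the green relay is tipped over (more than 1 rad from upright) (angle between relay_green's own z axis and vertical above 1 rad).
It fails at once if the black relay is tipped over (more than 1 rad from upright) (angle between relay_black's own z axis and vertical above 1 rad).
It also fails if it takes over 96 s, if anything falls off the work surface, if the arm or the gripper's body presses on something with over 40 N, if the wrist force passes 120 N, or if a joint passes its speed limit or range.

### The arm

A 7-joint arm with a two-finger parallel gripper is mounted at the origin on the work surface. World frame = base frame: x ahead of the robot, y to its left, z up, the work surface at z = 0. Lengths are in m, angles in rad, forces in N, time in s.
With the tool pointing down it reaches from about 0.4 to 0.85 m from the base axis. Payload 10.4 kg.
Tool frame: the origin (TCP) lies at the very end of the fingers, on their centre line; the grasp point (between the pads) lies 19 mm behind it; z points along the fingers, y is the direction in which the jaws open and shut (so a half turn about z gives the same grasp; the last joint's range is limited). The gripper opens to 87 mm and grips with 3 to 60 N. Pads are 19 mm wide; open, the fingers measure 117 mm over their backs; the gripper's body (75 mm by 190 mm) begins 51 mm behind the grasp point.
Start: joints at [-1.255, 0.332, -0.065, 1.46, 0.022, 1.35, -0.088], TCP at [0.208, 0.589, 0.223] pointing down, gripper open.
Joint ranges: [-2.6, 2.6], [-0.5, 2.12], [-1.47, 1.34], [0.16, 2.42], [-1.27, 4.41], [0.06, 2.06], [-2.6, 2.6]. Speed limits (rad/s): [2.22, 2.22, 2.79, 2.79, 3.14, 3.14, 3.14].

### API

Orientations are given as a unit quaternion [x, y, z, w].
In Python, from bench import r, eyes, job gives the robot as it stands. The module is installed in compiled form; this text tells all that it offers.
- The arm moves only by the tool play_rows, never from a script. Its argument "motion" is a list of rows, each a list of 7 numbers: the shift along the tool's x, y, z as a fraction of full scale, then the turn, a rotation vector about the tool's x, y, z as a fraction of full scale, then the opening in per cent of the stroke, from 0 (shut) to 100 (fully open). A call has 1 to 5 rows; each row is the pose to reach, as a shift and turn from the pose commanded when the call began, along the tool's axes at that moment; what a row does not reach only later rows make up. Full scale, the value 1, is 0.2 m for a shift and 90 degrees for a turn. A row lasts 1/8 s, in which the tool goes at most 62.5 mm and 10.7 degrees, less where a joint would pass 70% of its speed; a pose out of reach is approached as far as the arm can. A call with a number of a shift or a turn outside -1 to 1 is refused whole. A call with a gripper value outside its range is refused whole. The fingers move at their own pace and stop on an object; "squeeze" is the grip in N (left out, the last holds). Time passes only in rows, so rows that repeat a pose let the fingers close. It gives the time, the measured TCP pose, the force and the opening at its end, in the units of the state.
- r.read_state(): the state, without advancing time (a new reading comes with each control period).
- eyes.camera(name): name is "side" or "top"; returns a dict with "image" (420x560x3 uint8, red, green, blue), "mtx" (3x3 intrinsics, pixels), "R" (3x3) and "t" (3): a world point X has camera coordinates R X + t. Camera axes: x right, y down, z forward; pixel columns grow to the right and rows downward; lengths in m; the calibration is good to about 2 mm. A picture is of the moment at which its call begins. There is no depth.
- job.close_job(): hands the job in, once; it reports no verdict.
Trained networks look in a picture, given as the dict that the camera call returned (one of the last four; its "shot" number tells which), for a name from the list of things; names that differ only in an ending like _2 or _b are one class to them, and where a whole thing is asked for, a point or a joint stands for the part that bears it (a point fixed in the world has none). Each returns a list of dicts, best first, with "p" (0 to 1); they miss things now and then, are a little off and sometimes report something else, mostly with a low value. They report only what shows in the picture. A call takes as long as a camera call.
- eyes.regions_of(picture, label): "region" (420x560 bool, what is visible of it) and "xy" ([column, row] in pixels, amid what is visible of it).
- eyes.landmark_of(picture, label): "xy" ([column, row] in pixels: a listed point, or the origin of a listed thing).
The state is a dict: "time": time; "joint_positions": joint angles; "joint_vel": joint speeds; "joint_torque": joint torques, N m; "ee_pos": TCP position; "eef_rot": TCP orientation; "ft_force": force on the tool from outside, world axes, zero at the start; "torque": the same for the moment, N m; "width": finger opening in m.
Only numpy, scipy, OpenCV 4.12 (cv2) and the standard library are available. Lean on these libraries where they do the work, as an engineer would, in place of code of your own. Each camera call takes 0.05 s, during which the arm holds its last target. There are 200 camera calls.

## Working session

There is one attempt and no reset: what is moved stays moved. The work goes in short steps, Python scripts to look and compute and a tool call to move; the robot and the scene stay as the last step left them, time stands still between calls to the robot, and variables do not carry over. Pictures are saved under pics/ and viewed, about 12 in all and at most 16, crops included, and the job is handed in when it is done.

Besides the shell and the picture viewer there is one more tool, called after "Call:" as name(argument=value, ...), one argument or row to a line, values as JSON. play_rows: Moves the arm, as the interface text tells. Shift numbers are shares of 0.2 m and turn numbers shares of 90 degrees, none past 1 either way. Its arguments: {"type":"object","properties":{"motion":{"type":"array","items":{"type":"array","items":{"type":"number"}}},"squeeze":{"type":"number"}},"required":["motion"]}

```bash
mkdir -p pics; python3 - <<'E'
from bench import r,eyes,job
import cv2,numpy as np
s=r.read_state();print({k:np.round(v,3) for k,v in s.items()})
for n in("top","side"):
    c=eyes.camera(n);cv2.imwrite(f"pics/{n}0.png",c["image"][:,:,::-1])
    print(n,c["mtx"].tolist(),c["R"].tolist(),c["t"].tolist())
    for l in["stand","tester","relay_red","relay_blue","relay_green","relay_black","tag_red","tag_blue","tag_green","tag_black"]:
        print(l,[(np.round(d["xy"],1).tolist(),round(d["p"],2)) for d in eyes.landmark_of(c,l)[:3]],[(np.round(d["xy"],1).tolist(),round(d["p"],2)) for d in eyes.regions_of(c,l)[:2]])
E
```

```text
{'time': np.float64(0.0), 'joint_positions': array([-1.255,  0.333, -0.065,  1.461,  0.022,  1.35 , -0.088]), 'joint_vel': array([-0.001,  0.   , -0.001,  0.002,  0.001, -0.001,  0.001]), 'joint_torque': array([ 1.0000e-03, -6.2327e+01,  2.5000e-02, -3.8990e+01, -6.1000e-02,
        4.0000e-02,  0.0000e+00]), 'ee_pos': array([0.208, 0.589, 0.222]), 'eef_rot': array([ 0.169,  0.986, -0.001, -0.   ]), 'ft_force': array([-0.231,  0.789, -0.278]), 'torque': array([-0.01 , -0.07 ,  0.059]), 'width': np.float64(0.087)}
top [[386.20613950794615, 0.0, 284.3594187804837], [0.0, 386.20613950794615, 211.39304024978188], [0.0, 0.0, 1.0]] [[-0.028553759965063513, -0.9995252801938216, 0.011571389083444635], [-0.9864095867841415, 0.026301468902051543, -0.1621861887891016], [0.16180485126286312, -0.016045154628651644, -0.9866923244460482]] [0.007590157604256612, 0.5210581615114749, 0.8468448671541461]
stand [] []
tester [([361.7, 195.6], 0.92)] [([360.9, 190.6], 0.97)]
relay_red [([188.3, 198.4], 0.72), ([197.1, 197.4], 0.3)] [([184.4, 194.6], 0.62)]
relay_blue [([170.7, 198.8], 0.67), ([188.1, 199.
[... 785 characters left out ...]
6886558415516063]] [0.3821075094493054, 0.3015317455287081, 0.4814166070948263]
stand [([174.9, 293.2], 0.72)] [([161.0, 313.0], 0.85)]
tester [([336.7, 183.2], 0.85)] [([331.7, 178.0], 0.95)]
relay_red [([205.8, 262.0], 0.68), ([164.3, 298.7], 0.61)] [([159.7, 287.6], 0.57)]
relay_blue [([134.5, 321.5], 0.86)] [([130.7, 308.6], 0.94)]
relay_green [([207.6, 261.3], 0.62)] []
relay_black [([185.4, 277.8], 0.81)] [([186.1, 265.8], 0.59), ([207.9, 247.9], 0.16)]
tag_red [([177.9, 307.9], 0.45)] [([176.9, 305.1], 0.49)]
tag_blue [([149.0, 332.7], 0.46)] [([150.8, 335.0], 0.44)]
tag_green [([227.2, 266.1], 0.54)] [([227.6, 268.4], 0.55)]
tag_black [([203.9, 288.4], 0.56)] [([200.8, 286.7], 0.56)]
```

```bash
python3 - <<'E'
import cv2
a=cv2.imread("pics/top0.png");cv2.imwrite("pics/topc.png",cv2.resize(a[130:270,120:420],(780,364),interpolation=cv2.INTER_CUBIC))
a=cv2.imread("pics/side0.png");cv2.imwrite("pics/sidec.png",cv2.resize(a[110:390,80:430],(750,600),interpolation=cv2.INTER_CUBIC))
E
```

```text
(no output)
```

View pics/topc.png

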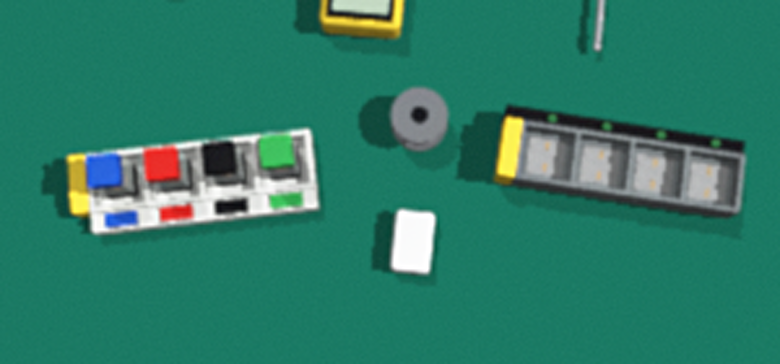

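View pics/sidec.png

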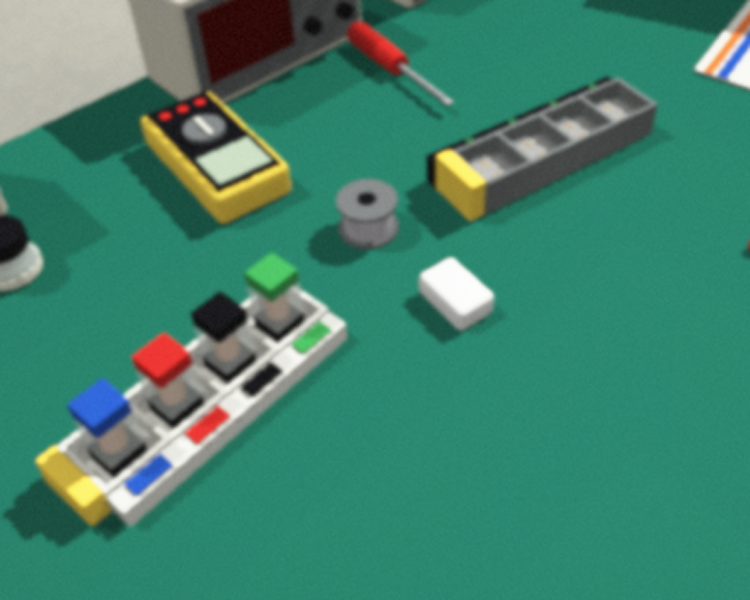

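```bash
python3 - <<'E'
import cv2,numpy as np
a=cv2.imread("pics/top0.png")[162:218,305:411];b=cv2.imread("pics/side0.png")[140:220,275:391]
f=lambda x,s:cv2.resize(x,None,fx=s,fy=s,interpolation=cv2.INTER_CUBIC)
cv2.imwrite("pics/t_t.png",f(a,7));cv2.imwrite("pics/t_s.png",f(b,6))
E
```

```text
(no output)
```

View pics/t_t.png

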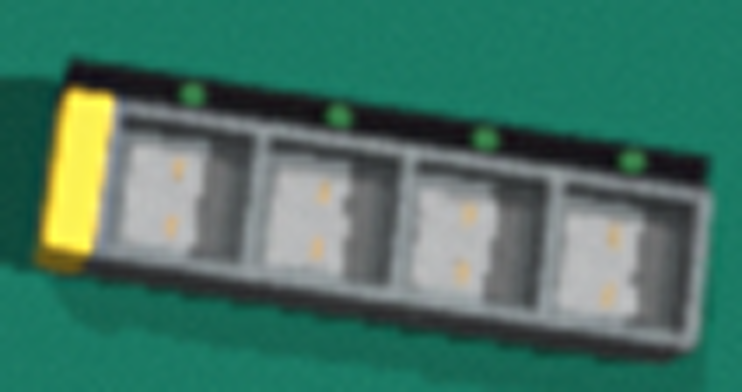

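View pics/t_s.png

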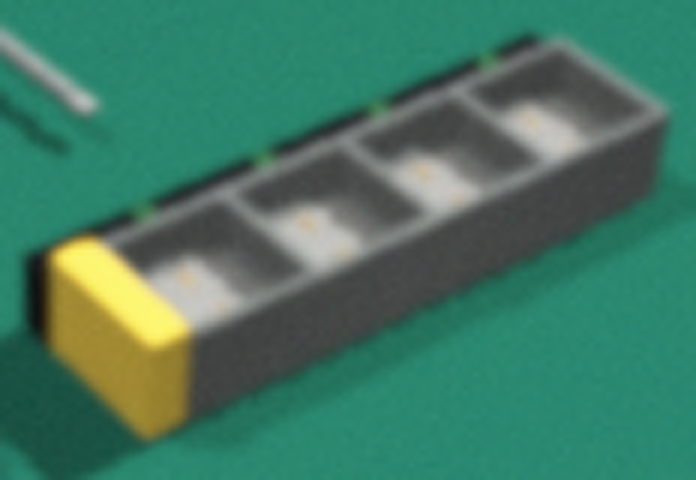

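```bash
cat > h.py <<'E'
import numpy as np,cv2
from scipy.optimize import least_squares
def proj(c,X):
    p=np.asarray(X)@c["R"].T+c["t"]; q=p@c["mtx"].T; return q[:,:2]/q[:,2:]
def world(p,L):
    L=np.asarray(L,float);c,s=np.cos(p[2]),np.sin(p[2])
    return np.c_[p[0]+c*L[:,0]-s*L[:,1],p[1]+s*L[:,0]+c*L[:,1],L[:,2]]
def fit(cs,Ls,uvs,x0):
    f=lambda p:np.concatenate([(proj(c,world(p,L))-u).ravel() for c,L,u in zip(cs,Ls,uvs)])
    s=least_squares(f,x0,loss="soft_l1");return s.x,f(s.x)
def blobs(im,box):
    u0,u1,v0,v1=box;h=cv2.cvtColor(im,cv2.COLOR_RGB2HSV).astype(int);H,S,V=h[...,0],h[...,1],h[...,2]
    R=im.astype(int);m=np.zeros(H.shape,bool);m[v0:v1,u0:u1]=1;out={}
    for n,k in dict(red=((H<8)|(H>172))&(S>150)&(V>110),blue=(H>100)&(H<125)&(S>140)&(V>110),green=(H>50)&(H<72)&(S>140)&(R[...,1]>110),black=(V<50)).items():
        N,l,st,ce=cv2.connectedComponentsWithStats((m&k).astype(np.uint8))
        out[n]=[(int(st[i,4]),ce[i].round(1).tolist()) for i in range(1,N) if st[i,4]>12]
    return out
E
python3 - <<'E'
from h import *
from bench import eyes
ct,cs=eyes.camera("top"),eyes.camera("side")
g=lambda P,s,o:(np.array(P)+.5)/s-.5+np.array(o)
m=1e-3
Lt=np.array([(27,-102,36),(-27,-102,36),(27,118,40),(27,102,40),(-27,118,40),(-27,102,40),(25,-50,36),(-25,-50,36),(25,0,36),(-25,0,36),(25,50,36),(-25,50,36)])*m
ut=g([(710,190),(692,347),(66,88),(117,95),(42,248),(93,255),(556,172),(545,318),(408,150),(400,298),(262,128),(250,275)],7,(305,162))
Ls=np.array([(27,-102,36),(-27,-102,36),(27,118,40),(27,102,40),(-27,118,40),(-27,102,40)])*m
us=g([(560,40),(665,110),(50,252),(95,240),(150,348),(188,328)],6,(275,140))
for C,L,U in (([ct],[Lt],[ut]),([cs],[Ls],[us]),([ct,cs],[Lt,Ls],[ut,us])):
    p,res=fit(C,L,U,[.58,-.19,0]);print(p.round(4),res.round(1).tolist())
bt=blobs(ct["image"],(140,245,175,225));bs=blobs(cs["image"],(95,245,215,360));print(bt);print(bs)
E
```

```text
[ 0.56   -0.1902 -0.1773] [0.4, -0.0, 0.8, -0.1, -0.0, 0.4, -0.6, 0.4, 0.2, -0.2, -0.2, -0.2, 0.4, 0.1, -0.3, -0.0, 0.5, 0.1, -0.9, -0.4, 0.3, 0.1, -0.7, -0.2]
[ 0.5621 -0.1888 -0.1797] [-0.2, -0.5, 0.7, 0.3, -0.3, 0.5, -1.0, -0.5, 0.1, -0.0, 0.7, -0.0]
[ 0.5607 -0.1897 -0.1799] [0.2, -0.2, 0.4, -0.2, -0.2, -0.0, -0.8, -0.0, -0.0, -0.6, -0.5, -0.6, 0.2, -0.1, -0.6, -0.3, 0.2, -0.2, -1.1, -0.7, 0.1, -0.2, -0.9, -0.6, 0.6, -0.3, 1.5, 0.4, 0.5, 0.7, -0.1, -0.4, 0.9, 0.1, 1.6, 0.1]
{'red': [(156, [181.8, 193.0]), (52, [187.4, 211.4])], 'blue': [(157, [159.8, 195.3]), (48, [165.8, 213.8])], 'green': [(138, [225.9, 187.8]), (41, [229.8, 206.6])], 'black': [(134, [204.0, 190.7]), (37, [208.3, 208.9])]}
{'red': [(390, [155.2, 277.4]), (127, [176.2, 308.0])], 'blue': [(439, [125.8, 299.2]), (145, [148.6, 331.1])], 'green': [(253, [205.9, 237.0]), (66, [224.6, 267.2])], 'black': [(317, [181.8, 257.6]), (48, [209.9, 262.9]), (46, [187.5, 281.8]), (82, [201.6, 286.7]), (42, [165.4, 302.3]), (45, [139.2, 324.4])]}
```

```bash
python3 - <<'E'
from h import *
from bench import eyes
ct,cs=eyes.camera("top"),eyes.camera("side")
cols=["blue","red","black","green"];ys=[.075,.025,-.025,-.075]
T=np.array([(-.036,y,.0205) for y in ys]);K=np.array([(0,y,.065) for y in ys])
tt=np.array([[165.8,213.8],[187.4,211.4],[208.3,208.9],[229.8,206.6]]);ts=np.array([[148.6,331.1],[176.2,308.0],[201.6,286.7],[224.6,267.2]])
kt=np.array([[159.8,195.3],[181.8,193.0],[204.0,190.7],[225.9,187.8]]);ks=np.array([[125.8,299.2],[155.2,277.4],[181.8,257.6],[205.9,237.0]])
for n,a in dict(tag_top=([ct],[T],[tt]),tag_side=([cs],[T],[ts]),cap_top=([ct],[K],[kt]),cap_side=([cs],[K],[ks]),tags=([ct,cs],[T,T],[tt,ts]),caps=([ct,cs],[K,K],[kt,ks]),all=([ct,cs]*2,[T,T,K,K],[tt,ts,kt,ks])).items():
    p,res=fit(*a,[.57,.19,.1]);print(n,p.round(4),np.abs(res).max().round(2))
for i in range(4):
    s=least_squares(lambda X:np.r_[(proj(ct,[X])-kt[i]).ravel(),(proj(cs,[X])-ks[i]).ravel()],[.5,.2,.06]);print(cols[i],s.x.round(4),s.fun.round(1))
E
```

```text
tag_top [0.5689 0.1996 0.0885] 0.17
tag_side [0.5706 0.2014 0.0885] 0.11
cap_top [0.5679 0.1985 0.089 ] 0.25
cap_side [0.5695 0.2014 0.0964] 1.0
tags [0.5701 0.201  0.0879] 0.76
caps [0.569  0.2008 0.0929] 1.19
all [0.5696 0.2009 0.0901] 1.23
blue [0.5635 0.2751 0.0633] [-0.8 -0.7  0.6  0.1]
red [0.5674 0.2255 0.063 ] [-0.6 -0.6  0.5  0.1]
black [0.5719 0.1758 0.0618] [-0.7 -0.7  0.6  0.1]
green [0.5765 0.1257 0.0658] [-0.7 -0.7  0.7  0.1]
```

```bash
cat > plan.py <<'E'
import numpy as np,sys
from bench import r
from scipy.spatial.transform import Rotation as Ro
S=(.5697,.2003,.089);T=(.5607,-.1897,-.179)
def bay(F,y,z):return np.array([F[0]-np.sin(F[2])*y,F[1]+np.cos(F[2])*y,z,F[2]])
def now():
    s=r.read_state();M=Ro.from_quat(s["eef_rot"]).as_matrix();return np.r_[s["ee_pos"],np.arctan2(M[1,1],M[0,1])],s
def step(c,t,fr=(.1,.35,.65,.9,1)):
    """shift/turn c->t in tool axes (z down, y at angle psi); returns rows and new commanded pose"""
    p=c[3];ty=np.array([np.cos(p),np.sin(p)]);tx=np.array([-np.sin(p),np.cos(p)])*1
    tx=np.array([-ty[1],ty[0]]) if False else np.array([-np.sin(p),np.cos(p)])
    # x = y cross z with z=(0,0,-1)
    tx=np.cross(np.r_[ty,0],[0,0,-1])[:2]
    d=t-c;v=np.round(np.array([d[:2]@tx/.2,d[:2]@ty/.2,-d[2]/.2,-d[3]/(np.pi/2)]),3)
    n=c+np.r_[tx*v[0]*.2+ty*v[1]*.2,-v[2]*.2,-v[3]*np.pi/2]
    return v,n
def show(c,pts):
    for t in pts:
        v,c=step(c,t);print("x %.3f y %.3f z %.3f rz %.3f -> "%tuple(v),c.round(4))
    return c
E
python3 - <<'E'
from plan import *
c,s=now();print(c)
g=bay(S,.075,.13)
show(c,[c+(g-c)*k for k in(.4,.7)]+[g,bay(S,.075,.034)])
E
```

```text
[0.20769912 0.58950596 0.22259439 1.23201407]
x -0.879 y -0.357 z 0.185 rz 0.291 ->  [0.3498 0.4637 0.1856 0.7749]
x -0.710 y 0.051 z 0.139 rz 0.218 ->  [0.4564 0.3694 0.1578 0.4325]
x -0.652 y 0.286 z 0.139 rz 0.219 ->  [0.563  0.275  0.13   0.0885]
x 0.000 y 0.000 z 0.480 rz -0.000 ->  [0.563  0.275  0.034  0.0885]
```

Call:
play_rows(
  motion=[
    [-0.22,-0.09,0.046,0,0,0.073,100],
    [-0.44,-0.18,0.092,0,0,0.145,100],
    [-0.66,-0.27,0.139,0,0,0.218,100],
    [-0.879,-0.357,0.185,0,0,0.291,100],
    [-0.879,-0.357,0.185,0,0,0.291,100],
  ],
  squeeze=25,
)

```text
time: 2.92
ee_pos: [0.3533, 0.4603, 0.1851]
eef_rot: [0.391, 0.92, -0.001, 0.001]
ft_force: [-0.0, -0.0, -1.1]
width: 0.0872
```

Call:
play_rows(
  motion=[
    [-0.18,0.013,0.035,0,0,0.055,100],
    [-0.36,0.025,0.07,0,0,0.11,100],
    [-0.54,0.04,0.105,0,0,0.165,100],
    [-0.71,0.051,0.139,0,0,0.218,100],
    [-0.71,0.051,0.139,0,0,0.218,100],
  ],
)

```text
time: 3.55
ee_pos: [0.4595, 0.3656, 0.1569]
eef_rot: [0.543, 0.84, -0.001, 0.001]
ft_force: [0.4, -0.3, -0.0]
width: 0.0871
```

Call:
play_rows(
  motion=[
    [-0.163,0.07,0.035,0,0,0.055,100],
    [-0.326,0.143,0.07,0,0,0.11,100],
    [-0.489,0.215,0.105,0,0,0.165,100],
    [-0.652,0.286,0.139,0,0,0.219,100],
    [-0.652,0.286,0.139,0,0,0.219,100],
  ],
)

```text
time: 4.18
ee_pos: [0.5652, 0.2711, 0.1291]
eef_rot: [0.678, 0.735, -0.001, 0.001]
ft_force: [-0.8, 0.0, -0.4]
width: 0.087
```

```bash
python3 - <<'E'
from plan import *
from bench import eyes
import cv2
eyes.camera("top");p=eyes.camera("side");p=eyes.camera("top")
c,s=now();print(c,s["joint_vel"].round(3),s["time"])
cv2.imwrite("pics/top1.png",cv2.resize(p["image"][110:290,90:320],(766,600)[:2],interpolation=cv2.INTER_CUBIC))
show(c,[bay(S,.075,.13),bay(S,.075,.034)])
E
```

```text
[0.56270004 0.27562769 0.12980659 0.08918678] [-0.012 -0.009 -0.009  0.003  0.003  0.001  0.001] 4.325
x -0.003 y 0.001 z -0.001 rz 0.000 ->  [0.563  0.275  0.13   0.0892]
x -0.000 y 0.000 z 0.480 rz 0.000 ->  [0.563  0.275  0.034  0.0892]
```

View pics/top1.png

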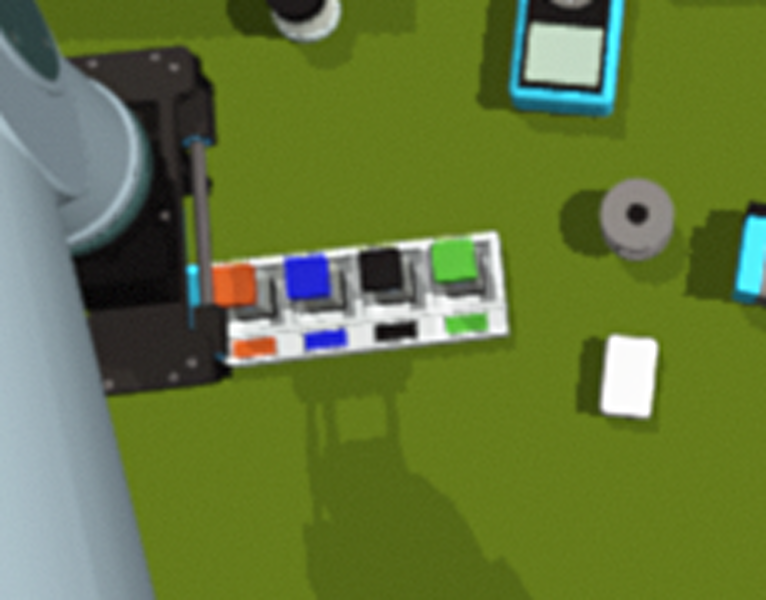

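Call:
play_rows(
  motion=[
    [0,0,0.12,0,0,0,100],
    [0,0,0.24,0,0,0,100],
    [0,0,0.36,0,0,0,100],
    [0,0,0.48,0,0,0,100],
    [0,0,0.48,0,0,0,100],
  ],
)

```text
time: 4.95
ee_pos: [0.5612, 0.2756, 0.0325]
eef_rot: [0.674, 0.738, -0.001, -0.001]
ft_force: [-0.3, 0.1, 0.4]
width: 0.0869
```

```bash
python3 - <<'E'
from plan import *
from bench import eyes
import cv2
p=eyes.camera("side");c,s=now();print(c,s["ft_force"])
cv2.imwrite("pics/side1.png",cv2.resize(p["image"][190:390,60:320,::-1],(780,600),interpolation=cv2.INTER_CUBIC))
E
```

```text
[0.56224535 0.27581499 0.0339612  0.08992622] [-0.60090883  1.70240763  0.583477  ]
```

View pics/side1.png

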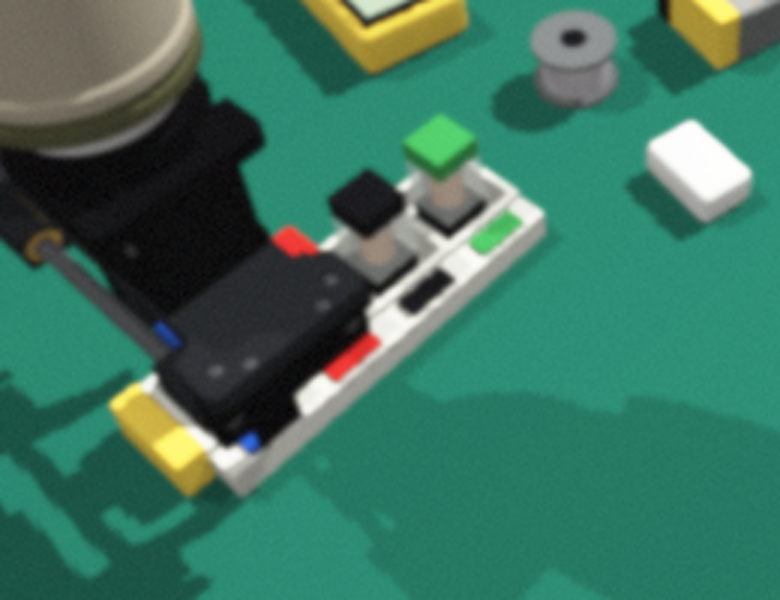

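The body stands over the blue bay, the fingers straddle the blue relay (cap just visible near (165,333)), and the neighbours are untouched. Closing.

Call:
play_rows(
  motion=[
    [0,0,0,0,0,0,0],
    [0,0,0,0,0,0,0],
    [0,0,0,0,0,0,0],
    [0,0,0,0,0,0,0],
    [0,0,0,0,0,0,0],
  ],
  squeeze=20,
)

```text
time: 5.62
ee_pos: [0.563, 0.275, 0.034]
eef_rot: [0.675, 0.738, 0.0, -0.0]
ft_force: [0.6, -0.5, 0.3]
width: 0.0449
```

Call:
play_rows(
  motion=[
    [0,0,-0.06,0,0,0,0],
    [0,0,-0.18,0,0,0,0],
    [0,0,-0.34,0,0,0,0],
    [0,0,-0.48,0,0,0,0],
    [0,0,-0.48,0,0,0,0],
  ],
)

```text
time: 6.25
ee_pos: [0.5644, 0.2756, 0.133]
eef_rot: [0.675, 0.738, 0.002, 0.001]
ft_force: [0.7, 0.1, -0.6]
width: 0.0274
```

```bash
python3 - <<'E'
from plan import *
from bench import eyes
import cv2
p=eyes.camera("side");c,s=now();print(c,s["ft_force"],s["width"])
cv2.imwrite("pics/side2.png",p["image"][150:390,40:340,::-1])
c=bay(S,.075,.13)
y=[.075,.025,-.025,-.075]
for yy in y:
    a=bay(S,yy,.13);b=bay(T,-yy,.13);b2=bay(T,-yy,.0485);print("yy",yy)
    n=3
    e=show(a,[a+(b-a)*k/n for k in range(1,n+1)])
    if yy>-.07:
        d=bay(S,yy-.05,.13);print("back");show(e,[e+(d-e)*k/n for k in range(1,n+1)])
E
```

```text
[0.56349516 0.27526193 0.13108821 0.08842873] [ 0.70241428 -0.90973496 -0.47550076] 0.02742845451938114
yy 0.075
x -0.892 y -0.106 z -0.000 rz 0.057 ->  [ 5.578e-01  9.540e-02  1.300e-01 -5.000e-04]
x -0.897 y -0.026 z -0.000 rz 0.057 ->  [ 0.5525 -0.084   0.13   -0.0901]
x -0.896 y 0.055 z -0.000 rz 0.057 ->  [ 0.5473 -0.2634  0.13   -0.1796]
back
x 0.807 y -0.112 z -0.000 rz -0.057 ->  [ 0.5541 -0.1006  0.13   -0.0901]
x 0.814 y -0.040 z -0.000 rz -0.057 ->  [ 5.608e-01  6.220e-02  1.300e-01 -5.000e-04]
x 0.815 y 0.033 z -0.000 rz -0.057 ->  [0.5675 0.2252 0.13   0.089 ]
yy 0.025
x -0.728 y -0.084 z -0.000 rz 0.057 ->  [ 5.637e-01  7.870e-02  1.300e-01 -5.000e-04]
x -0.732 y -0.018 z -0.000 rz 0.057 ->  [ 0.56   -0.0677  0.13   -0.0901]
x -0.732 y 0.047 z -0.000 rz 0.057 ->  [ 0.5562 -0.2144  0.13   -0.1796]
back
x 0.644 y -0.090 z -0.000 rz -0.057 ->  [ 0.5615 -0.0844  0.13   -0.0901]
x 0.649 y -0.033 z -0.000 rz -0.057 ->  [ 5.666e-01  4.540e-02  1.300e-01 -5.000e-04]
x 0.650 y 0.026 z -0.000 rz -0.057 ->  [0.5719 0.1754 0.13   0.089 ]
yy -0.025
x -0.564 y -0.062 z -0.000 rz 0.057 ->  [ 5.696e-01  6.190e-02  1.300e-01 -5.000e-04]
x -0.568 y -0.011 z -0.000 rz 0.057 ->  [ 0.5673 -0.0517  0.13   -0.0901]
x -0.566 y 0.040 z -0.000 rz 0.057 ->  [ 0.5651 -0.1651  0.13   -0.1796]
back
x 0.480 y -0.068 z -0.000 rz -0.057 ->  [ 0.5689 -0.0682  0.13   -0.0901]
x 0.484 y -0.025 z -0.000 rz -0.057 ->  [ 5.726e-01  2.860e-02  1.300e-01 -5.000e-04]
x 0.485 y 0.018 z -0.000 rz -0.057 ->  [0.5763 0.1256 0.13   0.089 ]
yy -0.075
x -0.401 y -0.040 z -0.000 rz 0.057 ->  [ 5.755e-01  4.500e-02  1.300e-01 -5.000e-04]
x -0.402 y -0.003 z -0.000 rz 0.057 ->  [ 0.5749 -0.0354  0.13   -0.0901]
x -0.401 y 0.032 z -0.000 rz 0.057 ->  [ 0.574  -0.1158  0.13   -0.1796]
```

View pics/side2.png

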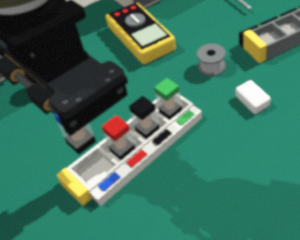

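```bash
python3 - <<'E'
from plan import *;from h import *
from bench import eyes
p=eyes.camera("side");c,s=now();print(c)
B=(c[0],c[1],c[3])
for z in (.065,.075,.085,.095,.105,.115,.13):
    print(z,proj(p,world(B,[(-.014,.014,z),(-.014,-.014,z),(.014,-.014,z)])).round(1).tolist())
cv2.imwrite("pics/side3.png",cv2.resize(p["image"][250:320,80:180,::-1],(800,560),interpolation=cv2.INTER_CUBIC))
E
```

```text
[0.5628356  0.27496471 0.12983978 0.0885034 ]
0.065 [[123.9, 311.1], [141.1, 297.8], [128.8, 287.2]]
0.075 [[122.0, 306.8], [139.5, 293.4], [127.1, 282.8]]
0.085 [[120.0, 302.4], [137.8, 289.0], [125.3, 278.3]]
0.095 [[118.0, 297.9], [136.0, 284.4], [123.4, 273.8]]
0.105 [[115.9, 293.3], [134.2, 279.8], [121.5, 269.1]]
0.115 [[113.8, 288.5], [132.4, 275.0], [119.5, 264.3]]
0.13 [[110.5, 281.2], [129.5, 267.6], [116.5, 256.8]]
```

View pics/side3.png

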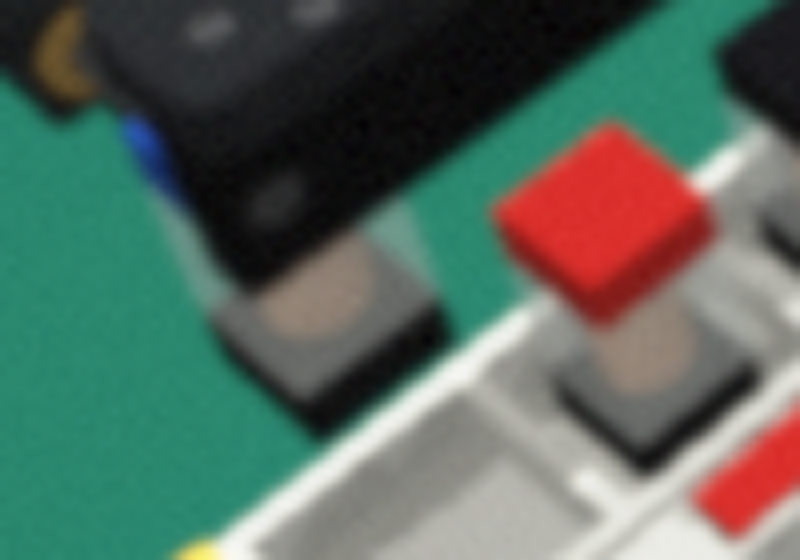

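The fingers were still at 45 mm when the lift began, so blue is gripped about 22 mm too high: its underside is near z 0.080 instead of 0.102. I'll set it back in its bay and regrip.

Call:
play_rows(
  motion=[
    [0,0,0.1,0,0,0,0],
    [0,0,0.2,0,0,0,0],
    [0,0,0.28,0,0,0,0],
    [0,0,0.33,0,0,0,0],
    [0,0,0.33,0,0,0,0],
  ],
)

```text
time: 6.98
ee_pos: [0.563, 0.2749, 0.0632]
eef_rot: [0.675, 0.738, -0.0, -0.0]
ft_force: [-0.1, 0.7, -1.2]
width: 0.0279
```

Call:
play_rows(
  motion=[
    [0,0,0.01,0,0,0,0],
    [0,0,0.02,0,0,0,0],
    [0,0,0.025,0,0,0,0],
    [0,0,0.025,0,0,0,0],
    [0,0,0.025,0,0,0,0],
  ],
)

```text
time: 7.6
ee_pos: [0.5638, 0.2755, 0.0617]
eef_rot: [0.675, 0.738, 0.001, -0.0]
ft_force: [-6.4, -2.6, 19.1]
width: 0.0277
```

```bash
python3 - <<'E'
from plan import *;from h import *
from bench import eyes
p=eyes.camera("side");c,s=now();print(c,s["ft_force"])
cv2.imwrite("pics/side4.png",cv2.resize(p["image"][250:350,80:220,::-1],(784,560),interpolation=cv2.INTER_CUBIC))
E
```

```text
[0.5637914  0.27544196 0.06162127 0.08829062] [-5.76260619 -3.42870499 19.28937971]
```

View pics/side4.png

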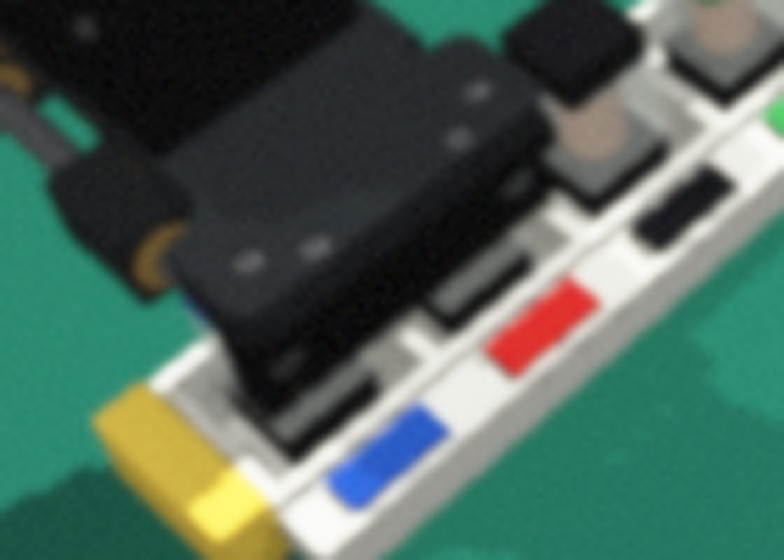

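Call:
play_rows(
  motion=[
    [0,0,-0.02,0,0,0,0],
    [0,0,-0.02,0,0,0,0],
    [0,0,-0.02,0,0,0,50],
    [0,0,-0.02,0,0,0,100],
    [0,0,-0.02,0,0,0,100],
  ],
)

```text
time: 8.28
ee_pos: [0.563, 0.275, 0.0628]
eef_rot: [0.675, 0.738, -0.0, -0.0]
ft_force: [0.1, 1.2, -0.5]
width: 0.0502
```

Call:
play_rows(
  motion=[
    [0,0,0,0,0,0,100],
    [0,0,0,0,0,0,100],
    [0,0,0,0,0,0,100],
    [0,0,0,0,0,0,100],
    [0,0,0,0,0,0,100],
  ],
)

```text
time: 8.9
ee_pos: [0.563, 0.275, 0.063]
eef_rot: [0.675, 0.738, 0.0, -0.0]
ft_force: [-0.4, -0.3, -0.4]
width: 0.0865
```

```bash
python3 - <<'E'
from plan import *;from h import *
from bench import eyes
p=eyes.camera("side");c,s=now();print(c,s["ft_force"],s["width"])
show(c,[bay(S,.075,.034)])
cv2.imwrite("pics/side5.png",cv2.resize(p["image"][250:350,80:220,::-1],(784,560),interpolation=cv2.INTER_CUBIC))
E
```

```text
[0.5630099  0.27501581 0.06295351 0.08849026] [ 0.05160063  0.29326833 -0.60764142] 0.08640153334389085
x -0.000 y 0.000 z 0.145 rz -0.000 ->  [0.563  0.275  0.034  0.0885]
```

View pics/side5.png

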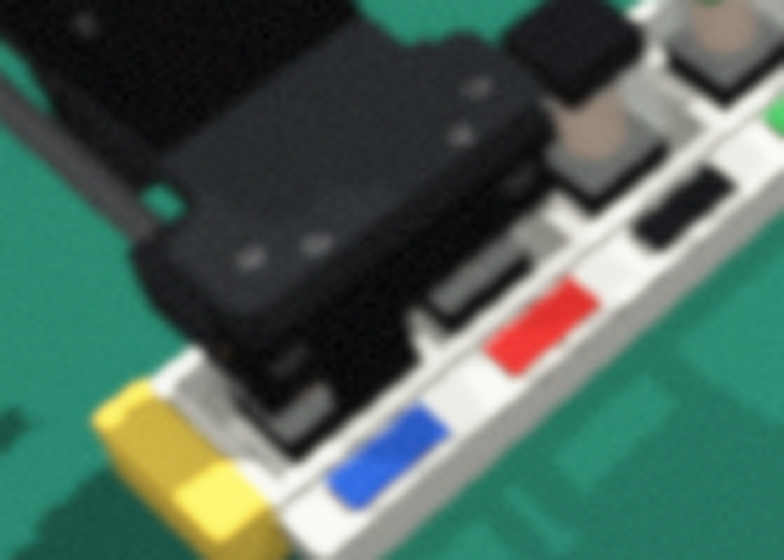

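Blue stands upright in its bay again. I'll lower over it and close for 9 rows this time.

Call:
play_rows(
  motion=[
    [0,0,0.05,0,0,0,100],
    [0,0,0.1,0,0,0,100],
    [0,0,0.145,0,0,0,100],
    [0,0,0.145,0,0,0,100],
    [0,0,0.145,0,0,0,0],
  ],
)

```text
time: 9.57
ee_pos: [0.5632, 0.275, 0.0341]
eef_rot: [0.675, 0.738, 0.0, 0.0]
ft_force: [0.6, 0.5, 0.7]
width: 0.0828
```

Call:
play_rows(
  motion=[
    [0,0,0,0,0,0,0],
    [0,0,0,0,0,0,0],
    [0,0,0,0,0,0,0],
    [0,0,0,0,0,0,0],
    [0,0,0,0,0,0,0],
  ],
)

```text
time: 10.2
ee_pos: [0.563, 0.275, 0.034]
eef_rot: [0.675, 0.738, 0.0, -0.0]
ft_force: [-0.3, 0.2, 0.1]
width: 0.0349
```

Call:
play_rows(
  motion=[
    [0,0,0,0,0,0,0],
    [0,0,0,0,0,0,0],
    [0,0,0,0,0,0,0],
    [0,0,0,0,0,0,0],
  ],
)

```text
time: 10.7
ee_pos: [0.563, 0.275, 0.0339]
eef_rot: [0.675, 0.738, 0.0, -0.0]
ft_force: [-0.3, -0.4, -1.1]
width: 0.028
```

Call:
play_rows(
  motion=[
    [0,0,-0.06,0,0,0,0],
    [0,0,-0.18,0,0,0,0],
    [0,0,-0.34,0,0,0,0],
    [0,0,-0.48,0,0,0,0],
    [0,0,-0.48,0,0,0,0],
  ],
)

```text
time: 11.32
ee_pos: [0.5645, 0.2756, 0.133]
eef_rot: [0.675, 0.738, 0.002, 0.001]
ft_force: [-0.4, -0.0, -1.4]
width: 0.0277
```

```bash
python3 - <<'E'
from plan import *;from h import *
from bench import eyes
p=eyes.camera("side");c,s=now();print(c,s["width"],s["ft_force"])
print(proj(p,world((c[0],c[1],c[3]),[(-.014,.014,c[2]-.028),(-.014,-.014,c[2]-.028)]))) 
cv2.imwrite("pics/side6.png",cv2.resize(p["image"][230:330,60:200,::-1],(784,560),interpolation=cv2.INTER_CUBIC))
E
```

```text
[0.56351932 0.27528203 0.13113964 0.08849223] 0.028082504509376723 [-1.10469149 -0.60440006 -1.08385208]
[[115.83385944 293.98777024]
 [134.05478594 280.47399783]]
```

View pics/side6.png

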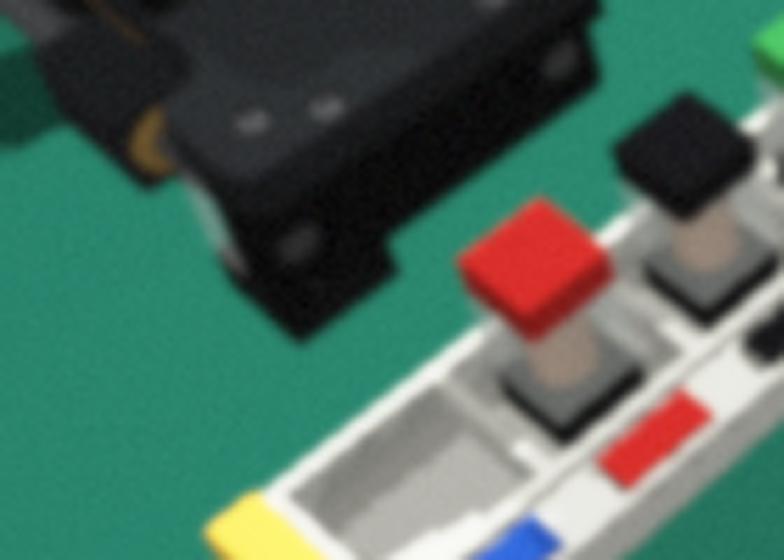

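Gripped at the right height now. Carrying blue to station bay -75.

Call:
play_rows(
  motion=[
    [-0.09,-0.011,0,0,0,0.006,0],
    [-0.31,-0.037,0,0,0,0.02,0],
    [-0.58,-0.069,0,0,0,0.037,0],
    [-0.8,-0.095,0,0,0,0.051,0],
    [-0.892,-0.106,0,0,0,0.057,0],
  ],
)

```text
time: 12.0
ee_pos: [0.5568, 0.0907, 0.1291]
eef_rot: [0.709, 0.705, -0.001, -0.0]
ft_force: [0.2, 0.9, 0.2]
width: 0.0278
```

Call:
play_rows(
  motion=[
    [-0.09,-0.003,0,0,0,0.006,0],
    [-0.31,-0.009,0,0,0,0.02,0],
    [-0.58,-0.017,0,0,0,0.037,0],
    [-0.8,-0.023,0,0,0,0.051,0],
    [-0.897,-0.026,0,0,0,0.057,0],
  ],
)

```text
time: 12.62
ee_pos: [0.5518, -0.0863, 0.1297]
eef_rot: [0.739, 0.673, -0.0, 0.0]
ft_force: [-0.5, 0.3, -0.9]
width: 0.0281
```

Call:
play_rows(
  motion=[
    [-0.09,0.006,0,0,0,0.006,0],
    [-0.31,0.019,0,0,0,0.02,0],
    [-0.58,0.036,0,0,0,0.037,0],
    [-0.8,0.049,0,0,0,0.051,0],
    [-0.896,0.055,0,0,0,0.057,0],
  ],
)

```text
time: 13.25
ee_pos: [0.5467, -0.2652, 0.1296]
eef_rot: [0.768, 0.64, -0.0, 0.0]
ft_force: [0.5, -0.1, -0.8]
width: 0.0275
```

Call:
play_rows(
  motion=[
    [0,0,0,0,0,0,0],
    [0,0,0.1,0,0,0,0],
    [0,0,0.2,0,0,0,0],
    [0,0,0.27,0,0,0,0],
    [0,0,0.27,0,0,0,0],
  ],
)

```text
time: 13.88
ee_pos: [0.5462, -0.2626, 0.0742]
eef_rot: [0.768, 0.641, -0.001, -0.001]
ft_force: [-0.9, -0.5, -0.6]
width: 0.0276
```

```bash
python3 - <<'E'
from plan import *;from h import *
from bench import eyes
p=eyes.camera("side");c,s=now();print(c,s["width"],s["ft_force"]);g=bay(T,-.075,.049);print(g);show(c,[g])
cv2.imwrite("pics/side7.png",cv2.resize(p["image"][60:220,270:480,::-1],(787,600),interpolation=cv2.INTER_CUBIC))
E
```

```text
[ 0.54677611 -0.26311091  0.07533367 -0.17987442] 0.02745667871849962 [-0.44084146 -0.16856928 -0.07028361]
[ 0.54734658 -0.26350167  0.049      -0.179     ]
x -0.001 y 0.003 z 0.132 rz -0.001 ->  [ 0.5473 -0.2634  0.0489 -0.1783]
```

View pics/side7.png

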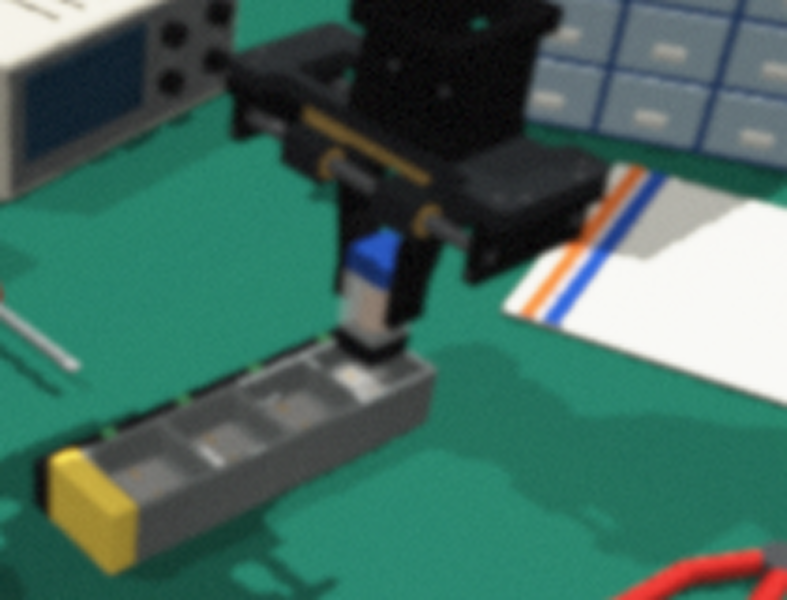

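Blue is held upright just above the far bay (base at about (370,345), over bay -75). Lowering and releasing.

Call:
play_rows(
  motion=[
    [0,0,0.05,0,0,0,0],
    [0,0,0.09,0,0,0,0],
    [0,0,0.12,0,0,0,0],
    [0,0,0.133,0,0,0,0],
    [0,0,0.133,0,0,0,0],
  ],
)

```text
time: 14.55
ee_pos: [0.547, -0.2634, 0.0492]
eef_rot: [0.768, 0.641, -0.0, -0.0]
ft_force: [-0.1, -0.2, -0.1]
width: 0.0279
```

Call:
play_rows(
  motion=[
    [0,0,0,0,0,0,0],
    [0,0,0,0,0,0,40],
    [0,0,0,0,0,0,100],
    [0,0,0,0,0,0,100],
    [0,0,0,0,0,0,100],
  ],
)

```text
time: 15.18
ee_pos: [0.547, -0.2635, 0.0493]
eef_rot: [0.768, 0.641, 0.0, -0.0]
ft_force: [-0.2, 0.6, 0.5]
width: 0.057
```

Call:
play_rows(
  motion=[
    [0,0,0,0,0,0,100],
    [0,0,0,0,0,0,100],
    [0,0,0,0,0,0,100],
    [0,0,0,0,0,0,100],
  ],
)

```text
time: 15.68
ee_pos: [0.547, -0.2634, 0.0493]
eef_rot: [0.768, 0.641, 0.0, -0.0]
ft_force: [-0.2, 0.3, 0.3]
width: 0.0859
```

Call:
play_rows(
  motion=[
    [0,0,-0.08,0,0,0,100],
    [0,0,-0.18,0,0,0,100],
    [0,0,-0.29,0,0,0,100],
    [0,0,-0.4,0,0,0,100],
    [0,0,-0.403,0,0,0,100],
  ],
)

```text
time: 16.3
ee_pos: [0.5483, -0.2642, 0.133]
eef_rot: [0.768, 0.641, 0.001, 0.002]
ft_force: [0.4, -0.2, -0.5]
width: 0.087
```

Call:
play_rows(
  motion=[
    [0.09,-0.012,0,0,0,-0.006,100],
    [0.29,-0.04,0,0,0,-0.02,100],
    [0.53,-0.074,0,0,0,-0.037,100],
    [0.73,-0.1,0,0,0,-0.051,100],
    [0.807,-0.112,0,0,0,-0.057,100],
  ],
)

```text
time: 16.92
ee_pos: [0.5536, -0.0963, 0.1292]
eef_rot: [0.737, 0.676, -0.0, -0.001]
ft_force: [0.0, -0.9, 0.5]
width: 0.0872
```

Call:
play_rows(
  motion=[
    [0.09,-0.004,0,0,0,-0.006,100],
    [0.29,-0.014,0,0,0,-0.02,100],
    [0.53,-0.026,0,0,0,-0.037,100],
    [0.73,-0.036,0,0,0,-0.051,100],
    [0.814,-0.04,0,0,0,-0.057,100],
  ],
)

```text
time: 17.55
ee_pos: [0.5604, 0.0644, 0.1296]
eef_rot: [0.707, 0.708, -0.0, -0.0]
ft_force: [0.2, -0.4, -0.5]
width: 0.087
```

Call:
play_rows(
  motion=[
    [0.09,0.004,0,0,0,-0.006,100],
    [0.29,0.012,0,0,0,-0.02,100],
    [0.53,0.021,0,0,0,-0.037,100],
    [0.73,0.03,0,0,0,-0.051,100],
    [0.815,0.033,0,0,0,-0.057,100],
  ],
)

```text
time: 18.18
ee_pos: [0.5673, 0.2268, 0.1297]
eef_rot: [0.675, 0.738, -0.0, -0.0]
ft_force: [0.2, -0.2, 0.3]
width: 0.0872
```

```bash
python3 - <<'E'
from plan import *;from h import *
from bench import eyes
eyes.camera("top");p=eyes.camera("side");c,s=now();print(c,s["width"],s["ft_force"],s["time"]);show(c,[bay(S,.025,.13)])
cv2.imwrite("pics/side8.png",cv2.resize(p["image"][90:270,230:450,::-1],(733,600),interpolation=cv2.INTER_CUBIC))
print(blobs(p["image"],(330,450,60,200))["blue"],proj(p,world(T,[(0,-.075,.02+.059)])))
q=eyes.camera("top");print(blobs(q["image"],(370,430,140,230))["blue"],proj(q,world(T,[(0,-.075,.02+.059)])))
E
```

```text
[0.5673899  0.22594611 0.12963106 0.08955896] 0.08692215634392245 [-0.42621804  0.87751954 -1.04158631] 18.275
x -0.004 y 0.000 z -0.002 rz 0.000 ->  [0.5675 0.2251 0.13   0.0896]
[(129, [431.2, 125.6]), (152, [370.3, 138.3])] [[371.03996148 138.60044212]]
[(169, [399.4, 194.5])] [[399.21095331 194.09578197]]
```

View pics/side8.png

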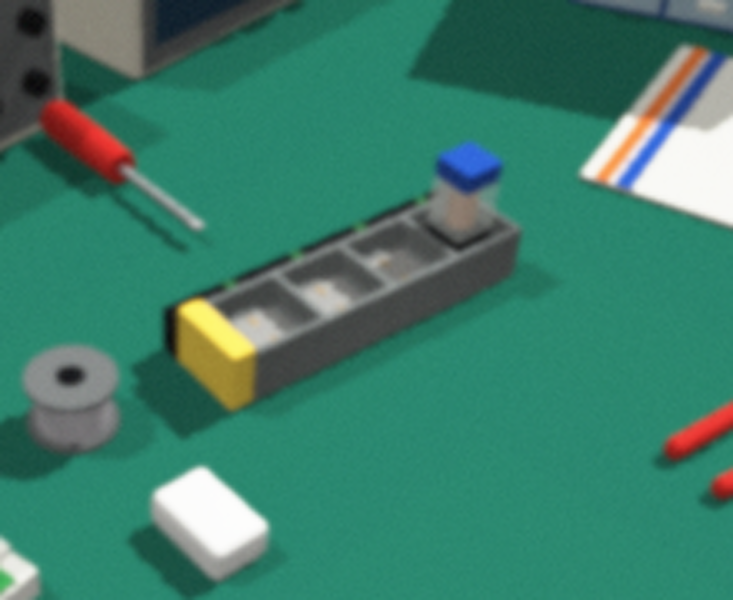

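Blue stands in the far bay (cap at (468,165)), and both cameras' pixels match the prediction within 1 px. Next is red.

Call:
play_rows(
  motion=[
    [0,0,0.12,0,0,0,100],
    [0,0,0.24,0,0,0,100],
    [0,0,0.36,0,0,0,100],
    [0,0,0.48,0,0,0,100],
    [0,0,0.48,0,0,0,100],
  ],
)

```text
time: 18.95
ee_pos: [0.5668, 0.2221, 0.0326]
eef_rot: [0.676, 0.737, -0.002, -0.0]
ft_force: [-0.6, -0.6, -0.3]
width: 0.0865
```

Call:
play_rows(
  motion=[
    [0,0,0,0,0,0,0],
    [0,0,0,0,0,0,0],
    [0,0,0,0,0,0,0],
    [0,0,0,0,0,0,0],
    [0,0,0,0,0,0,0],
  ],
)

```text
time: 19.58
ee_pos: [0.5674, 0.2253, 0.0341]
eef_rot: [0.675, 0.738, 0.0, -0.0]
ft_force: [-0.1, -0.5, -0.1]
width: 0.0446
```

Call:
play_rows(
  motion=[
    [0,0,0,0,0,0,0],
    [0,0,0,0,0,0,0],
    [0,0,0,0,0,0,0],
    [0,0,0,0,0,0,0],
    [0,0,0,0,0,0,0],
  ],
)

```text
time: 20.2
ee_pos: [0.5674, 0.2252, 0.0339]
eef_rot: [0.675, 0.738, -0.0, -0.0]
ft_force: [-0.2, 0.8, 0.1]
width: 0.0276
```

Call:
play_rows(
  motion=[
    [0,0,-0.06,0,0,0,0],
    [0,0,-0.18,0,0,0,0],
    [0,0,-0.34,0,0,0,0],
    [0,0,-0.48,0,0,0,0],
    [0,0,-0.48,0,0,0,0],
  ],
)

```text
time: 20.82
ee_pos: [0.5689, 0.2257, 0.1331]
eef_rot: [0.675, 0.738, 0.002, 0.001]
ft_force: [0.8, 0.1, -1.0]
width: 0.028
```

Call:
play_rows(
  motion=[
    [-0.07,-0.008,0,0,0,0.006,0],
    [-0.25,-0.029,0,0,0,0.02,0],
    [-0.47,-0.054,0,0,0,0.037,0],
    [-0.66,-0.076,0,0,0,0.051,0],
    [-0.728,-0.084,0,0,0,0.057,0],
  ],
)

```text
time: 21.45
ee_pos: [0.5628, 0.0731, 0.1294]
eef_rot: [0.71, 0.704, -0.001, 0.0]
ft_force: [-0.0, -0.3, 0.1]
width: 0.0279
```

Call:
play_rows(
  motion=[
    [-0.07,-0.002,0,0,0,0.006,0],
    [-0.25,-0.006,0,0,0,0.02,0],
    [-0.47,-0.012,0,0,0,0.037,0],
    [-0.66,-0.016,0,0,0,0.051,0],
    [-0.732,-0.018,0,0,0,0.057,0],
  ],
)

```text
time: 22.08
ee_pos: [0.5594, -0.07, 0.1298]
eef_rot: [0.739, 0.673, -0.0, 0.0]
ft_force: [0.6, 0.4, -1.1]
width: 0.0275
```

Call:
play_rows(
  motion=[
    [-0.07,0.005,0,0,0,0.006,0],
    [-0.25,0.016,0,0,0,0.02,0],
    [-0.47,0.03,0,0,0,0.037,0],
    [-0.66,0.042,0,0,0,0.051,0],
    [-0.732,0.047,0,0,0,0.057,0],
  ],
)

```text
time: 22.7
ee_pos: [0.5557, -0.2159, 0.1298]
eef_rot: [0.768, 0.64, -0.0, 0.0]
ft_force: [-0.4, 0.8, -0.4]
width: 0.0278
```

```bash
python3 - <<'E'
from plan import *
from bench import eyes
for _ in range(4): eyes.camera("side")
c,s=now();print(c,s["width"],s["ft_force"],s["time"]);show(c,[bay(T,-.025,.0488)])
E
```

```text
[ 0.55638283 -0.21248149  0.12959961 -0.177968  ] 0.027787380247621847 [-0.15299696  0.72877963 -0.5739716 ] 22.9
x -0.009 y 0.001 z 0.404 rz 0.001 ->  [ 0.5563 -0.2143  0.0488 -0.1795]
```

Call:
play_rows(
  motion=[
    [0,0,0.1,0,0,0,0],
    [0,0,0.2,0,0,0,0],
    [0,0,0.3,0,0,0,0],
    [0,0,0.36,0,0,0,0],
    [0,0,0.36,0,0,0,0],
  ],
)

```text
time: 23.52
ee_pos: [0.5552, -0.2142, 0.0567]
eef_rot: [0.768, 0.641, -0.001, -0.001]
ft_force: [-0.7, -0.4, -0.5]
width: 0.0274
```

Call:
play_rows(
  motion=[
    [0,0,0,0,0,0,0],
    [0,0,0.02,0,0,0,0],
    [0,0,0.04,0,0,0,0],
    [0,0,0.043,0,0,0,0],
    [0,0,0.043,0,0,0,0],
  ],
)

```text
time: 24.15
ee_pos: [0.5559, -0.2143, 0.0493]
eef_rot: [0.768, 0.641, 0.0, -0.0]
ft_force: [0.6, -0.2, -0.5]
width: 0.0279
```

Call:
play_rows(
  motion=[
    [0,0,0,0,0,0,0],
    [0,0,0,0,0,0,40],
    [0,0,0,0,0,0,100],
    [0,0,0,0,0,0,100],
    [0,0,0,0,0,0,100],
  ],
)

```text
time: 24.78
ee_pos: [0.5559, -0.2144, 0.0493]
eef_rot: [0.768, 0.641, 0.0, -0.0]
ft_force: [-0.2, 0.7, -0.3]
width: 0.0571
```

Call:
play_rows(
  motion=[
    [0,0,0,0,0,0,100],
    [0,0,0,0,0,0,100],
    [0,0,0,0,0,0,100],
    [0,0,0,0,0,0,100],
  ],
)

```text
time: 25.28
ee_pos: [0.5559, -0.2143, 0.0493]
eef_rot: [0.768, 0.641, 0.0, -0.0]
ft_force: [0.5, 0.3, 0.1]
width: 0.0858
```

Call:
play_rows(
  motion=[
    [0,0,-0.08,0,0,0,100],
    [0,0,-0.18,0,0,0,100],
    [0,0,-0.29,0,0,0,100],
    [0,0,-0.4,0,0,0,100],
    [0,0,-0.403,0,0,0,100],
  ],
)

```text
time: 25.9
ee_pos: [0.5572, -0.2149, 0.1329]
eef_rot: [0.768, 0.641, 0.001, 0.002]
ft_force: [0.6, 0.3, -0.4]
width: 0.087
```

Call:
play_rows(
  motion=[
    [0.07,-0.009,0,0,0,-0.006,100],
    [0.23,-0.032,0,0,0,-0.02,100],
    [0.42,-0.059,0,0,0,-0.037,100],
    [0.58,-0.081,0,0,0,-0.051,100],
    [0.644,-0.09,0,0,0,-0.057,100],
  ],
)

```text
time: 26.52
ee_pos: [0.561, -0.0813, 0.1292]
eef_rot: [0.737, 0.676, -0.0, -0.001]
ft_force: [-0.6, 0.4, 0.1]
width: 0.0871
```

Call:
play_rows(
  motion=[
    [0.07,-0.003,0,0,0,-0.006,100],
    [0.23,-0.012,0,0,0,-0.02,100],
    [0.42,-0.021,0,0,0,-0.037,100],
    [0.58,-0.03,0,0,0,-0.051,100],
    [0.649,-0.033,0,0,0,-0.057,100],
  ],
)

```text
time: 27.15
ee_pos: [0.5664, 0.0468, 0.1297]
eef_rot: [0.707, 0.707, -0.0, -0.0]
ft_force: [0.6, -1.3, -0.2]
width: 0.0872
```

Call:
play_rows(
  motion=[
    [0.07,0.003,0,0,0,-0.006,100],
    [0.23,0.009,0,0,0,-0.02,100],
    [0.42,0.017,0,0,0,-0.037,100],
    [0.58,0.023,0,0,0,-0.051,100],
    [0.65,0.026,0,0,0,-0.057,100],
  ],
)

```text
time: 27.78
ee_pos: [0.5715, 0.1783, 0.1297]
eef_rot: [0.674, 0.739, 0.0, -0.0]
ft_force: [0.4, -0.5, -0.3]
width: 0.087
```

```bash
cat > chk.py <<'E'
from plan import *;from h import *
from bench import eyes
def chk(**k):
    for n,box in (("side",(270,400,100,240)),("top",(290,430,150,230))):
        p=eyes.camera(n);b=blobs(p["image"],box)
        for col,y in k.items(): print(n,col,b[col],proj(p,world(T,[(0,y,.079)])).round(1))
    c,s=now();print(c,s["width"],s["ft_force"],s["time"]);return c
E
python3 - <<'E'
from chk import *
c=chk(blue=-.075,red=-.025);show(c,[bay(S,-.025,.13)])
E
```

```text
side blue [(151, [370.2, 138.3])] [[371.  138.6]]
side red [(192, [351.5, 147.9])] [[352.1 146.9]]
top blue [(164, [399.5, 194.4])] [[399.2 194.1]]
top red [(164, [377.3, 191.4])] [[377.  190.8]]
[0.57160282 0.17706242 0.12969426 0.09085324] 0.0868456968913958 [ 0.01193749 -1.28576525 -0.2893571 ] 27.875
x -0.008 y 0.001 z -0.002 rz 0.001 ->  [0.5719 0.1755 0.1301 0.0893]
```

Red is placed. Next is black, going to station bay +25.

Call:
play_rows(
  motion=[
    [0,0,0.12,0,0,0,100],
    [0,0,0.24,0,0,0,100],
    [0,0,0.36,0,0,0,100],
    [0,0,0.48,0,0,0,100],
    [0,0,0.48,0,0,0,100],
  ],
)

```text
time: 28.5
ee_pos: [0.5709, 0.1733, 0.0325]
eef_rot: [0.676, 0.737, -0.002, -0.0]
ft_force: [0.9, -0.0, -0.1]
width: 0.087
```

Call:
play_rows(
  motion=[
    [0,0,0,0,0,0,0],
    [0,0,0,0,0,0,0],
    [0,0,0,0,0,0,0],
    [0,0,0,0,0,0,0],
    [0,0,0,0,0,0,0],
  ],
)

```text
time: 29.12
ee_pos: [0.5718, 0.1755, 0.0341]
eef_rot: [0.675, 0.738, 0.0, -0.0]
ft_force: [-0.1, -0.6, -0.2]
width: 0.0451
```

Call:
play_rows(
  motion=[
    [0,0,0,0,0,0,0],
    [0,0,0,0,0,0,0],
    [0,0,0,0,0,0,0],
    [0,0,0,0,0,0,0],
    [0,0,0,0,0,0,0],
  ],
)

```text
time: 29.75
ee_pos: [0.5718, 0.1755, 0.0339]
eef_rot: [0.675, 0.738, 0.0, -0.0]
ft_force: [-0.3, -0.6, -0.0]
width: 0.0276
```

Call:
play_rows(
  motion=[
    [0,0,-0.06,0,0,0,0],
    [0,0,-0.18,0,0,0,0],
    [0,0,-0.34,0,0,0,0],
    [0,0,-0.48,0,0,0,0],
    [0,0,-0.48,0,0,0,0],
  ],
)

```text
time: 30.38
ee_pos: [0.5733, 0.1758, 0.133]
eef_rot: [0.675, 0.738, 0.002, 0.001]
ft_force: [-0.1, 0.1, -0.8]
width: 0.028
```

Call:
play_rows(
  motion=[
    [-0.06,-0.006,0,0,0,0.006,0],
    [-0.2,-0.022,0,0,0,0.02,0],
    [-0.37,-0.04,0,0,0,0.037,0],
    [-0.51,-0.056,0,0,0,0.051,0],
    [-0.564,-0.062,0,0,0,0.057,0],
  ],
)

```text
time: 31.0
ee_pos: [0.5693, 0.0585, 0.13]
eef_rot: [0.709, 0.705, -0.0, 0.0]
ft_force: [0.5, 0.1, -0.2]
width: 0.0277
```

Call:
play_rows(
  motion=[
    [-0.06,-0.001,0,0,0,0.006,0],
    [-0.2,-0.004,0,0,0,0.02,0],
    [-0.37,-0.007,0,0,0,0.037,0],
    [-0.51,-0.01,0,0,0,0.051,0],
    [-0.568,-0.011,0,0,0,0.057,0],
  ],
)

```text
time: 31.62
ee_pos: [0.5669, -0.0541, 0.13]
eef_rot: [0.74, 0.673, -0.0, 0.0]
ft_force: [0.3, 0.0, 0.2]
width: 0.028
```

Call:
play_rows(
  motion=[
    [-0.06,0.004,0,0,0,0.006,0],
    [-0.2,0.014,0,0,0,0.02,0],
    [-0.37,0.026,0,0,0,0.037,0],
    [-0.51,0.036,0,0,0,0.051,0],
    [-0.566,0.04,0,0,0,0.057,0],
  ],
)

```text
time: 32.25
ee_pos: [0.5647, -0.1662, 0.1299]
eef_rot: [0.768, 0.64, -0.0, 0.0]
ft_force: [-0.1, 0.2, -0.7]
width: 0.0281
```

```bash
python3 - <<'E'
from plan import *
from bench import eyes
for _ in range(5): eyes.camera("side")
c,s=now();print(c,s["width"],s["ft_force"],s["time"]);show(c,[bay(T,.025,.0488)])
E
```

```text
[ 0.56516101 -0.16333964  0.12975057 -0.17786419] 0.027811979940082172 [0.06512384 0.5858146  0.49674579] 32.5
x -0.009 y 0.002 z 0.405 rz 0.001 ->  [ 0.5652 -0.1652  0.0488 -0.1794]
```

Call:
play_rows(
  motion=[
    [0,0,0.1,0,0,0,0],
    [0,0,0.2,0,0,0,0],
    [0,0,0.3,0,0,0,0],
    [0,0,0.36,0,0,0,0],
    [0,0,0.36,0,0,0,0],
  ],
)

```text
time: 33.12
ee_pos: [0.5642, -0.1649, 0.0569]
eef_rot: [0.768, 0.641, -0.001, -0.001]
ft_force: [0.9, -0.1, -0.4]
width: 0.0279
```

Call:
play_rows(
  motion=[
    [0,0,0,0,0,0,0],
    [0,0,0.02,0,0,0,0],
    [0,0,0.04,0,0,0,0],
    [0,0,0.043,0,0,0,0],
    [0,0,0.043,0,0,0,0],
  ],
)

```text
time: 33.75
ee_pos: [0.5648, -0.1651, 0.0493]
eef_rot: [0.768, 0.641, 0.0, -0.0]
ft_force: [-0.5, -0.1, -0.6]
width: 0.0278
```

Call:
play_rows(
  motion=[
    [0,0,0,0,0,0,0],
    [0,0,0,0,0,0,40],
    [0,0,0,0,0,0,100],
    [0,0,0,0,0,0,100],
    [0,0,0,0,0,0,100],
  ],
)

```text
time: 34.38
ee_pos: [0.5648, -0.1651, 0.0493]
eef_rot: [0.768, 0.641, 0.0, -0.0]
ft_force: [0.4, 0.1, 0.5]
width: 0.0569
```

Call:
play_rows(
  motion=[
    [0,0,0,0,0,0,100],
    [0,0,0,0,0,0,100],
    [0,0,0,0,0,0,100],
    [0,0,0,0,0,0,100],
  ],
)

```text
time: 34.88
ee_pos: [0.5648, -0.165, 0.0493]
eef_rot: [0.768, 0.641, 0.0, -0.0]
ft_force: [-0.4, 0.6, 0.5]
width: 0.0861
```

Call:
play_rows(
  motion=[
    [0,0,-0.08,0,0,0,100],
    [0,0,-0.18,0,0,0,100],
    [0,0,-0.29,0,0,0,100],
    [0,0,-0.4,0,0,0,100],
    [0,0,-0.403,0,0,0,100],
  ],
)

```text
time: 35.5
ee_pos: [0.5662, -0.1655, 0.1329]
eef_rot: [0.768, 0.641, 0.002, 0.002]
ft_force: [0.4, 0.0, -0.1]
width: 0.087
```

Call:
play_rows(
  motion=[
    [0.05,-0.007,0,0,0,-0.006,100],
    [0.17,-0.024,0,0,0,-0.02,100],
    [0.31,-0.044,0,0,0,-0.037,100],
    [0.43,-0.061,0,0,0,-0.051,100],
    [0.48,-0.068,0,0,0,-0.057,100],
  ],
)

```text
time: 36.12
ee_pos: [0.5686, -0.0653, 0.1296]
eef_rot: [0.737, 0.676, 0.0, -0.0]
ft_force: [-0.3, -0.1, 0.0]
width: 0.0874
```

Call:
play_rows(
  motion=[
    [0.05,-0.003,0,0,0,-0.006,100],
    [0.17,-0.009,0,0,0,-0.02,100],
    [0.31,-0.016,0,0,0,-0.037,100],
    [0.43,-0.022,0,0,0,-0.051,100],
    [0.484,-0.025,0,0,0,-0.057,100],
  ],
)

```text
time: 36.75
ee_pos: [0.5724, 0.0313, 0.1299]
eef_rot: [0.706, 0.708, 0.0, -0.0]
ft_force: [-0.5, 0.5, -0.1]
width: 0.0869
```

Call:
play_rows(
  motion=[
    [0.05,0.002,0,0,0,-0.006,100],
    [0.17,0.006,0,0,0,-0.02,100],
    [0.31,0.012,0,0,0,-0.037,100],
    [0.43,0.016,0,0,0,-0.051,100],
    [0.485,0.018,0,0,0,-0.057,100],
  ],
)

```text
time: 37.38
ee_pos: [0.5759, 0.1284, 0.1298]
eef_rot: [0.674, 0.739, 0.0, -0.0]
ft_force: [-0.4, 0.2, -0.2]
width: 0.0868
```

```bash
python3 - <<'E'
from chk import *
c=chk(blue=-.075,red=-.025,black=.025);show(c,[bay(S,-.075,.13)])
E
```

```text
side blue [(149, [370.3, 138.3])] [[371.  138.6]]
side red [(192, [351.5, 147.9])] [[352.1 146.9]]
side black [(183, [331.6, 157.2]), (24, [367.1, 162.0]), (25, [347.5, 170.2]), (21, [324.9, 179.0]), (25, [280.5, 188.8])] [[332.2 155.7]]
top blue [(165, [399.6, 194.4])] [[399.2 194.1]]
top red [(162, [377.3, 191.4])] [[377.  190.8]]
top black [(60, [322.4, 173.2]), (68, [342.7, 176.4]), (243, [357.0, 186.1]), (67, [384.3, 182.8]), (34, [400.9, 185.3]), (21, [349.2, 198.0]), (24, [369.3, 200.4]), (30, [389.4, 201.8]), (158, [358.3, 206.3])] [[354.8 187.4]]
[0.57598121 0.12726911 0.12975458 0.09078668] 0.08683361819705812 [-0.79761078  0.15084632  0.12309752] 37.475
x -0.009 y 0.001 z -0.001 rz 0.001 ->  [0.5763 0.1255 0.13   0.0892]
```

Black is placed too. Its blob in the top view merges with the lamp strip, but the side view agrees. Next is green, going to +75.

Call:
play_rows(
  motion=[
    [0,0,0.12,0,0,0,100],
    [0,0,0.24,0,0,0,100],
    [0,0,0.36,0,0,0,100],
    [0,0,0.48,0,0,0,100],
    [0,0,0.48,0,0,0,100],
  ],
)

```text
time: 38.1
ee_pos: [0.575, 0.1241, 0.0325]
eef_rot: [0.676, 0.737, -0.002, -0.001]
ft_force: [-0.3, -0.6, -0.5]
width: 0.0869
```

Call:
play_rows(
  motion=[
    [0,0,0,0,0,0,0],
    [0,0,0,0,0,0,0],
    [0,0,0,0,0,0,0],
    [0,0,0,0,0,0,0],
    [0,0,0,0,0,0,0],
  ],
)

```text
time: 38.72
ee_pos: [0.5761, 0.1258, 0.034]
eef_rot: [0.675, 0.738, 0.0, -0.0]
ft_force: [-0.6, 0.1, -0.4]
width: 0.0449
```

Call:
play_rows(
  motion=[
    [0,0,0,0,0,0,0],
    [0,0,0,0,0,0,0],
    [0,0,0,0,0,0,0],
    [0,0,0,0,0,0,0],
    [0,0,0,0,0,0,0],
  ],
)

```text
time: 39.35
ee_pos: [0.5761, 0.1257, 0.0339]
eef_rot: [0.675, 0.738, 0.0, -0.0]
ft_force: [0.5, 0.5, 0.4]
width: 0.0281
```

Call:
play_rows(
  motion=[
    [0,0,-0.06,0,0,0,0],
    [0,0,-0.18,0,0,0,0],
    [0,0,-0.34,0,0,0,0],
    [0,0,-0.48,0,0,0,0],
    [0,0,-0.48,0,0,0,0],
  ],
)

```text
time: 39.98
ee_pos: [0.5776, 0.1259, 0.1329]
eef_rot: [0.675, 0.738, 0.002, 0.001]
ft_force: [0.0, 0.4, 0.1]
width: 0.0277
```

Call:
play_rows(
  motion=[
    [-0.04,-0.004,0,0,0,0.006,0],
    [-0.14,-0.014,0,0,0,0.02,0],
    [-0.26,-0.026,0,0,0,0.037,0],
    [-0.36,-0.036,0,0,0,0.051,0],
    [-0.401,-0.04,0,0,0,0.057,0],
  ],
)

```text
time: 40.6
ee_pos: [0.5751, 0.0426, 0.1299]
eef_rot: [0.709, 0.705, -0.0, 0.0]
ft_force: [0.8, -0.6, -1.0]
width: 0.028
```

Call:
play_rows(
  motion=[
    [-0.04,0,0,0,0,0.006,0],
    [-0.14,-0.001,0,0,0,0.02,0],
    [-0.26,-0.002,0,0,0,0.037,0],
    [-0.36,-0.003,0,0,0,0.051,0],
    [-0.402,-0.003,0,0,0,0.057,0],
  ],
)

```text
time: 41.22
ee_pos: [0.5744, -0.0376, 0.13]
eef_rot: [0.739, 0.673, -0.0, 0.0]
ft_force: [-0.0, 0.1, -0.4]
width: 0.0279
```

Call:
play_rows(
  motion=[
    [-0.04,0.003,0,0,0,0.006,0],
    [-0.14,0.011,0,0,0,0.02,0],
    [-0.26,0.021,0,0,0,0.037,0],
    [-0.36,0.029,0,0,0,0.051,0],
    [-0.401,0.032,0,0,0,0.057,0],
  ],
)

```text
time: 41.85
ee_pos: [0.5734, -0.1181, 0.13]
eef_rot: [0.769, 0.639, -0.0, 0.0]
ft_force: [-0.6, 0.2, 0.7]
width: 0.0279
```

```bash
python3 - <<'E'
from plan import *
from bench import eyes
for _ in range(6): eyes.camera("side")
c,s=now();print(c,s["width"],s["ft_force"],s["time"]);show(c,[bay(T,.075,.0488)])
E
```

```text
[ 0.57380592 -0.11471164  0.12982491 -0.17859639] 0.028423125533334724 [-0.70777339  0.27513948 -0.89264136] 42.15
x -0.006 y 0.002 z 0.405 rz 0.000 ->  [ 0.574  -0.116   0.0488 -0.1786]
```

Call:
play_rows(
  motion=[
    [0,0,0.1,0,0,0,0],
    [0,0,0.2,0,0,0,0],
    [0,0,0.3,0,0,0,0],
    [0,0,0.36,0,0,0,0],
    [0,0,0.36,0,0,0,0],
  ],
)

```text
time: 42.78
ee_pos: [0.5732, -0.1156, 0.0571]
eef_rot: [0.768, 0.641, -0.001, -0.001]
ft_force: [0.8, -0.2, 0.1]
width: 0.0281
```

Call:
play_rows(
  motion=[
    [0,0,0,0,0,0,0],
    [0,0,0.02,0,0,0,0],
    [0,0,0.04,0,0,0,0],
    [0,0,0.043,0,0,0,0],
    [0,0,0.043,0,0,0,0],
  ],
)

```text
time: 43.4
ee_pos: [0.5736, -0.1158, 0.0493]
eef_rot: [0.768, 0.641, -0.0, -0.0]
ft_force: [0.2, 0.2, -1.5]
width: 0.0278
```

Call:
play_rows(
  motion=[
    [0,0,0,0,0,0,0],
    [0,0,0,0,0,0,40],
    [0,0,0,0,0,0,100],
    [0,0,0,0,0,0,100],
    [0,0,0,0,0,0,100],
  ],
)

```text
time: 44.02
ee_pos: [0.5737, -0.1157, 0.0493]
eef_rot: [0.768, 0.641, 0.0, -0.0]
ft_force: [0.4, -0.6, 0.0]
width: 0.0573
```

Call:
play_rows(
  motion=[
    [0,0,0,0,0,0,100],
    [0,0,0,0,0,0,100],
    [0,0,0,0,0,0,100],
    [0,0,0,0,0,0,100],
  ],
)

```text
time: 44.52
ee_pos: [0.5737, -0.1157, 0.0493]
eef_rot: [0.768, 0.641, 0.0, -0.0]
ft_force: [-0.5, -0.5, -0.3]
width: 0.086
```

Call:
play_rows(
  motion=[
    [0,0,-0.08,0,0,0,100],
    [0,0,-0.18,0,0,0,100],
    [0,0,-0.29,0,0,0,100],
    [0,0,-0.4,0,0,0,100],
    [0,0,-0.5,0,0,0,100],
  ],
)

```text
time: 45.15
ee_pos: [0.5741, -0.116, 0.1519]
eef_rot: [0.768, 0.641, 0.001, 0.001]
ft_force: [0.2, 0.1, 0.5]
width: 0.0868
```

Call:
play_rows(
  motion=[
    [0.1,0,0,0,0,0,100],
    [0.35,0,-0.1,0,0,0,100],
    [0.65,0,-0.2,0,0,0,100],
    [0.9,0,-0.3,0,0,0,100],
    [1,0,-0.3,0,0,0,100],
  ],
)

```text
time: 45.78
ee_pos: [0.6099, 0.0867, 0.2104]
eef_rot: [0.766, 0.643, 0.001, -0.0]
ft_force: [-0.2, -0.1, -0.7]
width: 0.0866
```

Call:
play_rows(
  motion=[
    [0.1,0,0,0,0,0,100],
    [0.35,0,0,0,0,0,100],
    [0.65,0,0,0,0,0,100],
    [0.9,0,0,0,0,0,100],
    [1,0,0,0,0,0,100],
  ],
)

```text
time: 46.4
ee_pos: [0.6445, 0.2808, 0.2076]
eef_rot: [0.767, 0.642, -0.001, -0.001]
ft_force: [0.1, -0.1, 0.2]
width: 0.087
```

```bash
python3 - <<'E'
from chk import *
chk(blue=-.075,red=-.025,black=.025,green=.075)
f=lambda p,b:cv2.resize(p["image"][b[0]:b[1],b[2]:b[3],::-1],(400,400),interpolation=cv2.INTER_CUBIC)
cv2.imwrite("pics/end.png",np.hstack([f(eyes.camera("side"),(100,230,265,395)),f(eyes.camera("top"),(135,255,300,420))]))
E
```

```text
side blue [(157, [370.0, 138.4])] [[371.  138.6]]
side red [(191, [351.5, 147.9])] [[352.1 146.9]]
side black [(182, [331.6, 157.2]), (22, [367.9, 162.0]), (24, [347.8, 170.2]), (24, [325.4, 179.6]), (25, [280.5, 188.8]), (30, [307.6, 188.5])] [[332.2 155.7]]
side green [(154, [310.6, 164.3])] [[311.2 164.9]]
top blue [(171, [399.4, 194.5])] [[399.2 194.1]]
top red [(169, [377.2, 191.3])] [[377.  190.8]]
top black [(53, [322.6, 173.3]), (62, [342.7, 176.5]), (63, [363.5, 179.7]), (58, [384.3, 182.8]), (160, [354.6, 188.7]), (27, [401.3, 185.4]), (16, [329.1, 195.2]), (26, [389.6, 202.1]), (17, [349.4, 198.1]), (17, [370.2, 201.2]), (14, [322.5, 200.7]), (18, [390.7, 211.2])] [[354.8 187.4]]
top green [(150, [332.9, 184.7])] [[332.6 184.1]]
[ 0.64480511  0.27933097  0.20788839 -0.17829409] 0.08709766555296083 [-0.76204212  0.12131003 -0.82016418] 46.5
```

View pics/end.png

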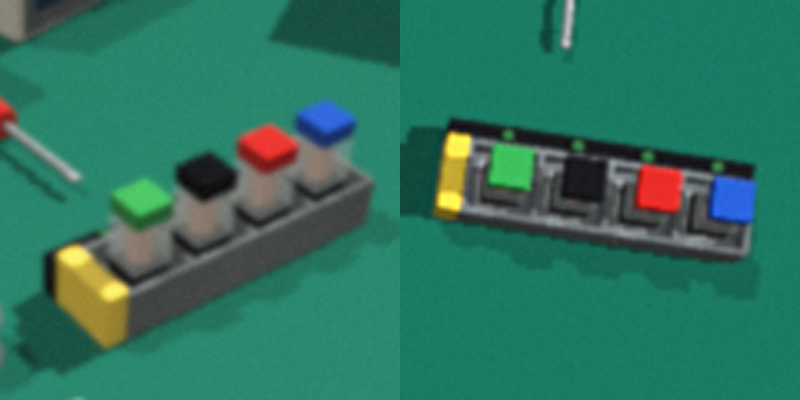

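The final picture shows green, black, red and blue in order from the station's yellow end, all upright, with the arm clear of everything. Handing in.

```bash
python3 -c "
from bench import job;print(job.close_job())"
```

```text
the job is handed in; nothing more can be done
None
```

All four relays are in the test station in reverse order: green, black, red, blue, counting from the yellow end. The job was handed in at about 46.5 s of the 96 s allowed, and no verdict was reported.

- **Last checks:** in both cameras every cap sits within about 1.5 px (roughly 3 mm) of its predicted bay-centre position. All four look upright in the final picture. The gripper is open and the arm is well clear, with wrist force near zero.
- **What went wrong on the way:** on the first grasp of blue I lifted before the fingers had finished closing, so it was held about 25 mm too high. I set it back in its own bay, where it met the floor with about 19 N of wrist force, and gripped it again. For the other three I waited until the fingers had closed.
- **Disagreements:** fits of the stand and the station from the two cameras separately differed by about 2–3 mm, within or near the calibration error. One top-view check of black was unclear because its blob merged with the lamp strip. The final top view separated them and agreed.

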